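# Find the stamped sample crate and push it to the dispatch line

## Task

Using only the fingers to push, tip each of the two grey sample crates over onto its side so that its underside shows, and then, once both are lying tipped, push the one with the stamp underneath along the bench, still lying on its side, until its middle is over the white dispatch line. Leave the unstamped crate lying on its side clear of the line, do not pick up or carry either crate, and leave the glassware, bottles and bung where they stand.

Things in the scene. Friction and masses are not known exactly. Their poses are not given: they have to be found in the camera images.
- crate_stamped: Crate with the stamp: grey plastic, closed, white lid, flat walls, 90 x 110 x 150 mm (its own x, y, z; starts standing, z up), about 0.35 kg, loose. Origin at its centre. Stamp: an inked dark ring 69 mm across with a bar through it, in the middle of the underside (-z face), unseen while it stands. Otherwise the crates are alike, and either may be the left one.
- crate_blank: Crate with a bare underside: grey plastic, closed, white lid, flat walls, 90 x 110 x 150 mm (its own x, y, z; starts standing, z up), about 0.35 kg, loose. Origin at its centre. Either crate, pushed near its top square to a broad face (x), tips about the opposite bottom edge without sliding, the pushed face rising 90 mm per rad at first; past about 31 degrees it falls onto its side by itself.
- line: The dispatch line: a straight strip of white tape stuck flat on the bench between the two crates, 500 mm long and 25 mm wide, under 1 mm thick and no obstacle. Origin in the middle of the strip; its x axis runs along the strip, y across it.
- flask: Conical glass flask, bystander: 76 mm across at the foot, 104 mm tall, origin under its centre.
- bung: Brown rubber bung, bystander: 24 mm across at the foot, 32 mm at the top, 36 mm tall, origin under its centre.
- wash_bottle: White plastic wash bottle, bystander: 64 mm across, 170 mm tall, origin under its centre.
- reagent: Brown glass reagent jar, bystander: 60 mm across, 120 mm tall, origin under its centre.

How it is judged:
On the way, in this order (a step that is already met when the one before it is completed fails the run):
1. one crate lies tipped on its side (((angle between crate_stamped's own z axis and vertical between 1.42 and 1.72 rad and height (world z) of crate_stamped below 0.062 m) or (angle between crate_blank's own z axis and vertical between 1.42 and 1.72 rad and height (world z) of crate_blank below 0.062 m))), for 0.2 s.
2. both crates lie tipped on their sides (angle between crate_stamped's own z axis and vertical between 1.42 and 1.72 rad and height (world z) of each of crate_stamped, crate_blank below 0.062 m and angle between crate_blank's own z axis and vertical between 1.42 and 1.72 rad), for 0.2 s.
3. the stamped crate has been pushed onto the dispatch line (angle between crate_stamped's own z axis and vertical between 1.42 and 1.72 rad and height (world z) of crate_stamped below 0.062 m and y of crate_stamped in the frame of line between -0.025 and 0.025 m and x of crate_stamped in the frame of line between -0.25 and 0.25 m), for 0.2 s.
At the end, for the whole second after the job is handed in: both crates lie on their sides on the bench, at rest; the stamped one has its centre within 25 mm of the middle of the dispatch line's width and between the line's two ends; the unstamped one's centre is over 75 mm from the line (all of step 3 and angle between crate_blank's own z axis and vertical between 1.42 and 1.72 rad and height (world z) of crate_blank below 0.062 m and (y of crate_blank in the frame of line above 0.075 m or y of crate_blank in the frame of line below -0.075 m) and linear speed of each of crate_stamped, crate_blank below 0.02 m/s); the robot touches nothing.
It fails at once if a crate is lifted or carried: its centre rises above 115 mm, or it is raised 20 mm or more while upright or lying on its side ((height (world z) of crate_stamped above 0.115 m or (angle between crate_stamped's own z axis and vertical below 0.15 rad and height (world z) of crate_stamped above 0.095 m) or (angle between crate_stamped's own z axis and vertical between 1.42 and 1.72 rad and height (world z) of crate_stamped above 0.075 m)) or (height (world z) of crate_blank above 0.115 m or (angle between crate_blank's own z axis and vertical below 0.15 rad and height (world z) of crate_blank above 0.095 m) or (angle between crate_blank's own z axis and vertical between 1.42 and 1.72 rad and height (world z) of crate_blank above 0.075 m))).
It fails at once if the flask, bung, wash bottle or reagent jar is moved by over 25 mm or knocked over (distance of any of flask, bung, wash_bottle, reagent from where it was at the start of the episode above 0.025 m or angle between any of flask, bung, wash_bottle, reagent's own z axis and vertical above 0.5 rad).
It also fails if it takes over 64 s, if anything falls off the work surface, if the arm or the gripper's body presses on something with over 40 N, if the wrist force passes 120 N, or if a joint passes its speed limit or range.

## Robot

A 6-joint arm with a two-finger parallel gripper is mounted at the origin on the work surface. World frame = base frame: x ahead of the robot, y to its left, z up, the work surface at z = 0. Lengths are in m, angles in rad, forces in N, time in s.
With the tool pointing down it reaches from about 0.275 to 0.825 m from the base axis. Payload 4.9 kg.
Tool frame: the origin (TCP) lies midway between the tips of the shut fingers; the grasp point (between the pads) lies 19 mm behind it (bot.grip_depth is the distance from the TCP to the grasp point, in m); y points along the fingers, x is the direction in which the jaws open and shut, and the axes are right-handed (so a half turn about y gives the same grasp; the last joint's range is limited). The gripper opens to 85 mm and grips with 20 to 120 N. Pads are 22 mm wide; open, the fingers measure 114 mm over their backs; the gripper's body (76 mm by 85 mm) begins 54 mm behind the grasp point. The pads swing forward as they close: fully open they stand 13 mm farther back than shut.
Start: joints at [1.039, 0.326, -0.193, 1.052, 0, 1.437], TCP at [0.213, 0.507, 0.231] pointing down, gripper open.
Joint ranges: [-2.65, 2.65], [-0.97, 1.79], [-1.3, 1.35], [-1.93, 2.1], [-1.47, 1.37], [-3.14, 3.14]. Speed limits (rad/s): [2.57, 2.57, 3.14, 3.14, 3.14, 3.14].

## Interface

Orientations are given as a unit quaternion [w, x, y, z].
In Python, from cell import bot gives the robot as it stands. Calls block until the motion is done:
- bot.move_pose(position, orientation): joint-space move of the TCP to a pose.
- bot.move_linear(position, speed=0.15, rotation=None, until_force=None): straight line of the TCP; rotation=None keeps the orientation; speed is the mean speed in m/s. With until_force (N) it stops when the force on the tool has changed by that much, and returns True; else False.
- bot.goto_joints(angles): joint-space move.
- bot.set_gripper(opening, grasp_force=None): opening from 0.0 (shut) to 1.0 (fully open); grasp_force is the grip in N (None keeps the last); returns when the fingers have stopped.
- bot.wait(seconds).
- bot.solve_ik(position, orientation): joint angles nearest the present ones, or None.
- bot.camera(name): name is "scene" or "top" or "wrist"; returns the picture (420x560x3 uint8, red, green, blue); there is no depth.
- bot.calibration(name): a dict with "mtx" (3x3 intrinsics, pixels), "extrinsics" (4x4, takes a point from world to camera coordinates); the wrist camera has in their place "hand_eye" (4x4, takes a point from camera to tool coordinates, whose origin is the TCP and whose axes are the tool frame's). Camera axes: x right, y down, z forward; pixel columns grow to the right and rows downward; lengths in m; the calibration is good to about 2 mm. A picture is of the moment at which its call begins: read the wrist's pose just before it. calibration takes no time and is no camera call.
A pose or a line that the arm cannot do raises bot.PlanningError and nothing moves.
- bot.close_job(): hands the job in, once; it reports no verdict.
Trained networks look in the newest picture that a camera, given by its name, has taken for a name from the list of things; names that differ only in an ending like _2 or _b are one class to them, and where a whole thing is asked for, a point or a joint stands for the part that bears it (a point fixed in the world has none). Each returns a list of dicts, best first, with "confidence" (0 to 1); they miss things now and then, are a little off and sometimes report something else, mostly with a low value. They report only what shows in the picture. A call takes as long as a camera call.
- bot.search_frame(camera, thing): "bbox" ([left, top, width, height] in pixels, round what is visible of it).
Readings, each from a call of its own:
- bot.read_clock(): time.
- bot.read_joint_positions(): joint angles.
- bot.read_joint_vel(): joint speeds.
- bot.read_joint_efforts(): joint torques, N m.
- bot.read_position(): TCP position.
- bot.read_tool_rot(): TCP orientation.
- bot.read_ft_force(): force on the tool from outside, world axes, zero at the start.
- bot.read_moment(): the same for the moment, N m.
- bot.read_gripper_width(): opening from 0.0 (shut) to 1.0 (fully open).
Only numpy, scipy, OpenCV 4.12 (cv2) and the standard library are available. Lean on these libraries where they do the work, as an engineer would, in place of code of your own. Each camera call takes 0.05 s, during which the arm holds its last target. There are 200 camera calls.

## Working session

There is one attempt and no reset: what is moved stays moved. The work goes in short steps, each a Python script; the robot and the scene stay as the last script left them, time stands still between calls to the robot, and variables do not carry over. Pictures are saved under pics/ and viewed, about 8 in all and at most 12, crops included, and the job is handed in when it is done.

```bash
mkdir -p pics; ls; python3 - <<'E'
from cell import bot
import cv2, numpy as np
np.set_printoptions(precision=4,suppress=True)
for c in ("scene","top"):
    im=bot.camera(c); cv2.imwrite(f"pics/{c}0.png",cv2.cvtColor(im,cv2.COLOR_RGB2BGR))
    k=bot.calibration(c); print(c,k["mtx"].tolist(),k["extrinsics"].round(4).tolist())
    for t in ("crate_stamped","crate_blank","line","flask","bung","wash_bottle","reagent"):
        print(t,[(np.round(d["bbox"],0).tolist(),round(d["confidence"],2)) for d in bot.search_frame(c,t)][:3])
print(bot.calibration("wrist"), bot.read_clock(), bot.read_tool_rot())
a=cv2.imread("pics/scene0.png");b=cv2.imread("pics/top0.png")
E
```

```text
pics
scene [[460.5214326970057, 0.0, 274.29785432318516], [0.0, 460.5214326970057, 212.44375190550963], [0.0, 0.0, 1.0]] [[-0.6758, 0.737, -0.0106, 0.4622], [0.613, 0.554, -0.5633, -0.3762], [-0.4093, -0.3872, -0.8262, 1.4598], [0.0, 0.0, 0.0, 1.0]]
crate_stamped [([215.0, 104.0, 51.0, 74.0], 0.97)]
crate_blank [([311.0, 164.0, 59.0, 80.0], 0.71)]
line [([222.0, 134.0, 126.0, 112.0], 0.97)]
flask [([312.0, 163.0, 59.0, 80.0], 0.65), ([225.0, 202.0, 29.0, 35.0], 0.62)]
bung [([268.0, 197.0, 8.0, 17.0], 0.47)]
wash_bottle [([428.0, 297.0, 46.0, 50.0], 0.79)]
reagent [([158.0, 97.0, 26.0, 42.0], 0.87)]
top [[538.8387682395254, 0.0, 276.93690661439626], [0.0, 538.8387682395254, 213.12619535570687], [0.0, 0.0, 1.0]] [[-0.016, -0.9998, -0.0079, 0.0093], [-0.9891, 0.017, -0.1459, 0.6462], [0.146, 0.0055, -0.9893, 1.2737], [0.0, 0.0, 0.0, 1.0]]
crate_stamped [([343.0, 215.0, 64.0, 55.0], 0.9)]
crate_blank [([202.0, 223.0, 65.0, 54.0], 0.71)]
line [([299.0, 160.0, 12.0, 196.0], 0.57)]
flask [([289.0, 163.0, 31.0, 34.0], 0.86), ([201.0, 221.0, 65.0, 57.0], 0.15)]
bung [([288.0, 210.0, 10.0, 14.0], 0.46)]
wash_bottle [([67.0, 207.0, 41.0, 33.0], 0.61)]
reagent [([448.0, 199.0, 36.0, 34.0], 0.84)]
{'mtx': array([[320.5936,   0.    , 279.7868],
       [  0.    , 320.5936, 210.0648],
       [  0.    ,   0.    ,   1.    ]]), 'hand_eye': array([[ 1.    ,  0.0005, -0.0004, -0.0008],
       [ 0.0005, -0.2609,  0.9654, -0.1419],
       [ 0.0003, -0.9654, -0.2609,  0.0662],
       [ 0.    ,  0.    ,  0.    ,  1.    ]])} 0.8 [ 0.589  -0.5889 -0.3914  0.3913]
```

View images.

View pics/scene0.png

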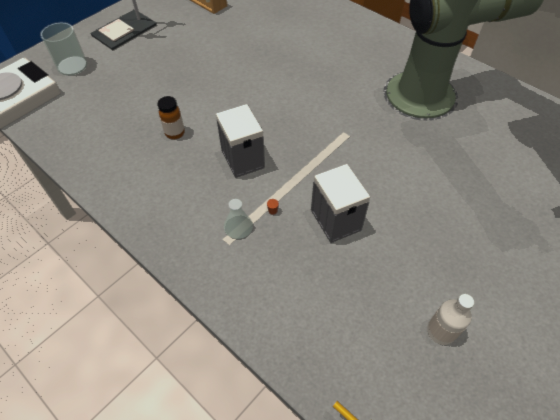

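View pics/top0.png

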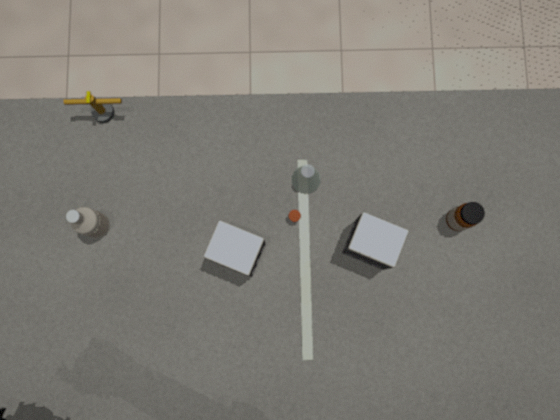

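```bash
cat > h.py <<'E'
from cell import bot
import cv2, numpy as np
np.set_printoptions(precision=4,suppress=True)
def cal(c):
    k=bot.calibration(c); return k["mtx"],np.array(k["extrinsics"])
def toz(c,uv,z):
    K,E=cal(c); R,t=E[:3,:3],E[:3,3]
    d=(np.c_[np.atleast_2d(uv),np.ones(len(np.atleast_2d(uv)))]@np.linalg.inv(K).T)@R
    o=-R.T@t; return (o+d*((z-o[2])/d[:,2])[:,None])
def tri(uvs):  # {cam:uv}
    P={c:cal(c)[0]@cal(c)[1][:3] for c in uvs}; a,b=list(uvs)
    X=cv2.triangulatePoints(P[a],P[b],np.array(uvs[a],float).reshape(2,1),np.array(uvs[b],float).reshape(2,1))[:,0]
    return X[:3]/X[3]
def grab(c,name=None):
    im=bot.camera(c)
    if name: cv2.imwrite(f"pics/{name}.png",cv2.cvtColor(im,cv2.COLOR_RGB2BGR))
    return im
E
python3 - <<'E'
from h import *
im={c:cv2.imread(f"pics/{c}0.png") for c in("top","scene")}
B={"R":{"top":(343,208,70,65),"scene":(212,100,58,50)},"L":{"top":(197,216,75,66),"scene":(308,162,65,45)}}
for s in B:
    cen={}
    for c,(x,y,w,h) in B[s].items():
        roi=im[c][y:y+h,x:x+w].min(2); m=(roi>150).astype(np.uint8)
        n,l,st,ce=cv2.connectedComponentsWithStats(m); i=1+st[1:,4].argmax()
        ct=max(cv2.findContours((l==i).astype(np.uint8),0,cv2.CHAIN_APPROX_NONE)[0],key=len)[:,0]+[x,y]
        W=toz(c,ct,.15)[:,:2]; r=cv2.minAreaRect((W*1000).astype(np.float32)); mm=cv2.boxPoints(r)
        cen[c]=ce[i]+[x,y]; print(s,c,st[i],"rect",np.round(r[0],1),np.round(r[1],1),round(r[2],1),mm.round().tolist())
    print(s,"tri",tri(cen))
E0=None
g=im["top"][150:370,285:330]; m=(g.min(2)>125).astype(np.uint8)
n,l,st,ce=cv2.connectedComponentsWithStats(m); i=1+st[1:,4].argmax()
ct=max(cv2.findContours((l==i).astype(np.uint8),0,cv2.CHAIN_APPROX_NONE)[0],key=len)[:,0]+[285,150]
print("line",st[i],cv2.boxPoints(cv2.minAreaRect((toz("top",ct,0)[:,:2]*1000).astype(np.float32))).round())
for n,t,s,z in(("bung",(294,216),(272,207),.018),("flask",(305,180),(239,226),.03),("wash",(88,224),(445,330),.03),("reag",(457,220),(174,130),.02)):
    print(n,toz("top",t,z)[0],toz("scene",s,z)[0],)
for c in im: R,t=cal(c)[1][:3,:3],cal(c)[1][:3,3]; print(c,-R.T@t)
E
```

```text
R top [   7    5   58   53 1867] rect [ 569.  -228.5] [107.4  87.4] 66.3 [[507.0, -260.0], [587.0, -295.0], [631.0, -197.0], [551.0, -162.0]]
R scene [   4    4   47   37 1063] rect [ 572.3 -225.8] [110.7  89.8] 66.2 [[509.0, -258.0], [591.0, -295.0], [636.0, -193.0], [554.0, -157.0]]
R tri [ 0.5692 -0.2296  0.1435]
L top [   7    5   59   53 1865] rect [556.1  97.1] [107.2  87.5] 66.7 [[495.0, 65.0], [575.0, 31.0], [618.0, 129.0], [537.0, 164.0]]
L scene [   7    2   55   43 1443] rect [559.7  99.2] [109.8  90.1] 66.6 [[497.0, 67.0], [579.0, 31.0], [623.0, 132.0], [540.0, 167.0]]
L tri [0.5563 0.0978 0.1439]
line [  13   42   16  169 1820] [[290. -55.]
 [290. -84.]
 [707. -83.]
 [707. -54.]]
bung [ 0.6426 -0.0439  0.018 ] [ 0.6458 -0.0428  0.018 ]
flask [ 0.7315 -0.073   0.03  ] [ 0.7497 -0.0589  0.03  ]
wash [0.6296 0.4684 0.03  ] [0.6396 0.4603 0.03  ]
reag [ 0.6252 -0.4497  0.02  ] [ 0.6369 -0.4429  0.02  ]
top [ 0.4533 -0.0087  1.3544]
scene [1.1404 0.433  0.9991]
```

```bash
cat >> h.py <<'E'
from scipy.spatial.transform import Rotation as Ro
def quat(xdir):  # tool down, jaws along xdir; of the two half turns the nearer one
    xdir=np.array([*xdir[:2],0])/np.linalg.norm(xdir[:2]); y=np.array([0,0,-1.])
    q=bot.read_tool_rot(); cur=Ro.from_quat(np.roll(q,-1)).as_matrix()[:,0]
    if cur@xdir<0: xdir=-xdir
    return np.roll(Ro.from_matrix(np.c_[xdir,y,np.cross(xdir,y)]).as_quat(),1)
def lin(p,speed=.15,**k): return bot.move_linear(list(map(float,p)),speed=speed,**k)
def tip(c,n,h=.120):
    """tip crate at c (xy) along -n, pushing its +n face"""
    n=np.array(n)/np.linalg.norm(n); l=np.array([-n[1],n[0]]); c=np.array(c)
    at=lambda th:[*(c+n*(-.045+.09*np.cos(th)-h*np.sin(th)+.011)),h*np.cos(th)+.09*np.sin(th)]
    s=c+n*.085; bot.move_pose([*s,.28],quat(l)); lin([*s,h],.2)
    for th in (0,.15,.3,.45,.55,.65): lin(at(th),.1)
    p=at(.65); print("pushed",bot.read_position(),bot.read_ft_force(),bot.read_clock())
    bot.wait(.4); lin([p[0],p[1],.28],.25)
E
python3 - <<'E'
from h import *
bot.set_gripper(.5)
tip((.558,.098),(.918,-.396)); grab("scene","s1"); grab("top","t1")
cv2.imwrite("pics/c1.png",cv2.hconcat([cv2.imread("pics/s1.png"),cv2.imread("pics/t1.png")])[60:400,:])
a=cv2.hconcat([cv2.imread("pics/s1.png")[60:360,140:500],cv2.imread("pics/t1.png")[100:400,120:500]]);cv2.imwrite("pics/c1.png",a)
E
```

```text
pushed [0.5259 0.1118 0.15  ] [ 0.2222 -0.2539  0.4677] 6.6083
```

View pics/c1.png

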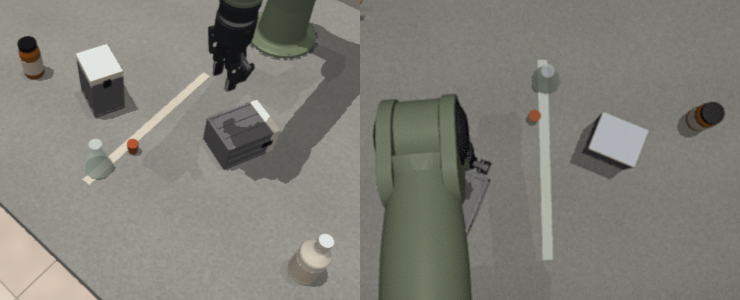

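The left crate lies tipped toward the robot (scene crop, about 240,135). The bystanders are untouched, so the right one is next.

```bash
python3 - <<'E'
from h import *
tip((.571,-.227),(.916,-.401)); 
p=bot.read_position(); bot.move_pose([.42,-.40,.30],bot.read_tool_rot())
grab("scene","s2"); grab("top","t2")
s=cv2.resize(cv2.imread("pics/s2.png")[80:280,140:400],None,fx=1.5,fy=1.5,interpolation=2);t=cv2.imread("pics/t2.png")[120:420,150:550]
cv2.imwrite("pics/c2.png",cv2.hconcat([s,t])); print(bot.read_clock())
for c in("scene","top"):
  for n in("crate_stamped","crate_blank"): print(c,n,[(np.round(d["bbox"]).tolist(),round(d["confidence"],2)) for d in bot.search_frame(c,n)])
E
```

```text
pushed [ 0.5392 -0.2131  0.15  ] [-0.1036  0.6     0.3856] 12.35
14.4083
scene crate_stamped [([249.0, 104.0, 64.0, 63.0], 0.61)]
scene crate_blank [([346.0, 163.0, 75.0, 66.0], 0.66)]
top crate_stamped [([320.0, 256.0, 68.0, 71.0], 0.9)]
top crate_blank [([179.0, 265.0, 72.0, 73.0], 0.79)]
```

View pics/c2.png

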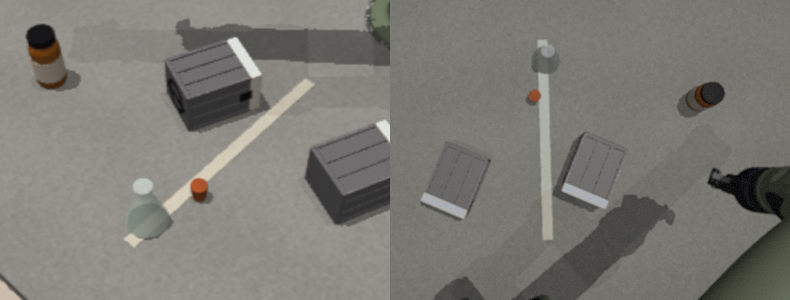

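```bash
cat >> h.py <<'E'
def strip(im,box,thr=140):
    """lying crate's lid strip in top view -> centre and n (underside direction)"""
    x,y,w,h=box; m=(im[y:y+h,x:x+w].min(2)>thr).astype(np.uint8)
    n_,l,st,ce=cv2.connectedComponentsWithStats(m); i=1+st[1:,4].argmax()
    ct=max(cv2.findContours((l==i).astype(np.uint8),0,cv2.CHAIN_APPROX_NONE)[0],key=len)[:,0]+[x,y]
    W=(toz("top",ct,.09)[:,:2]*1000).astype(np.float32); r=cv2.minAreaRect(W); b=cv2.boxPoints(r)
    e=[b[1]-b[0],b[2]-b[1]]; L=max(e,key=np.linalg.norm); nn=np.array([-L[1],L[0]])/np.linalg.norm(L); nn*=np.sign(nn[0])
    wd=min(map(np.linalg.norm,e)); out=np.array(r[0])-nn*wd/2
    return (out+nn*75)/1000,nn,np.round(r[1],1)
E
python3 - <<'E'
from h import *
t=cv2.imread("pics/t2.png"); s=cv2.imread("pics/s2.png")
print(strip(t,(318,290,52,42))); print(strip(t,(175,295,60,50)))
z=lambda a,f:cv2.resize(a,None,fx=f,fy=f,interpolation=cv2.INTER_CUBIC)
cv2.imwrite("pics/c3.png",cv2.hconcat([z(s[100:170,240:320],5),z(s[160:230,340:420],5)]))
E
```

```text
(array([ 0.4583, -0.1802]), array([ 0.9157, -0.4018], dtype=float32), array([108.5,  21.1]))
(array([0.4416, 0.1463]), array([ 0.9173, -0.3983], dtype=float32), array([108.2,  20.7]))
```

View pics/c3.png

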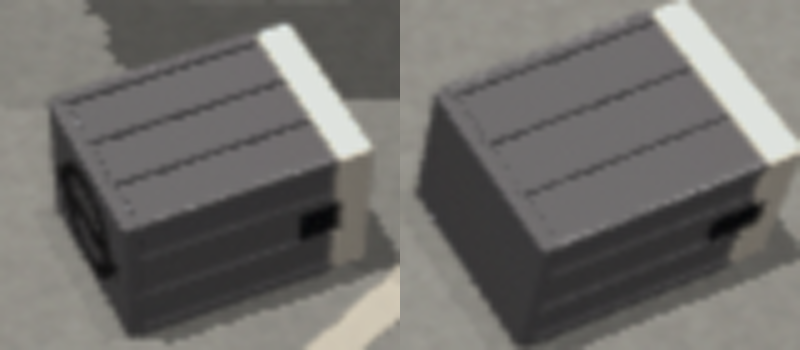

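The ring stamp shows on the right crate's underside (crop 85,220), and the left crate's underside is bare. The measured pose matches the prediction, so I'll push the right crate square onto the line.

```bash
python3 - <<'E'
from h import *
c=np.array([.4583,-.1802]); n=np.array([.9157,-.4018]); l=np.array([.4018,.9157])
d=(-.069-c[1])/l[1]; f=c+l*d; print("target",f)
s=c-l*.105; bot.move_pose([*s,.2],quat(n)); lin([*s,.03],.15)
lin([*(c-l*.070),.03],.1); lin([*(f-l*.066),.03],.06); print(bot.read_position(),bot.read_ft_force())
e=f-l*.12; lin([*e,.03],.15); lin([*e,.28],.25); bot.move_pose([.40,-.40,.30],bot.read_tool_rot())
bot.wait(.3); grab("scene","s4"); grab("top","t4"); print(bot.read_clock())
t=cv2.imread("pics/t4.png")
b=bot.search_frame("top","crate_stamped"); print(b[:2]); print(strip(t,(255,265,45,50)),strip(t,(175,295,60,50)))
s=cv2.resize(cv2.imread("pics/s4.png")[80:280,140:430],None,fx=1.5,fy=1.5);cv2.imwrite("pics/c4.png",cv2.hconcat([s,t[120:420,180:540]]))
E
```

```text
target [ 0.5071 -0.069 ]
[ 0.4805 -0.1295  0.03  ] [-1.1553 -2.1459 -0.0709]
22.8833
[{'bbox': [276.8, 235.0, 60.0, 70.3], 'confidence': 0.78}]
(array([ 0.5155, -0.0493]), array([ 0.9142, -0.4052], dtype=float32), array([65. , 20.9])) (array([0.4417, 0.1464]), array([ 0.9173, -0.3983], dtype=float32), array([108.6,  20.7]))
```

View pics/c4.png

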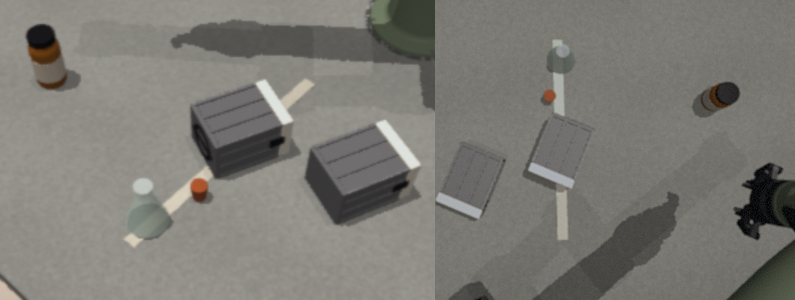

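```bash
python3 - <<'E'
from h import *
t=cv2.imread("pics/t4.png")
for thr in(140,155,165): print(strip(t,(262,272,68,38),thr))
a=cv2.imread("pics/top0.png").astype(int);print([np.abs(a[y:y+h,x:x+w]-t[y:y+h,x:x+w]).mean().round(2) for x,y,w,h in((287,208,14,16),(290,163,32,34),(66,205,42,36),(447,197,38,36))])
g=t[:,:,:].min(2)[150:370,285:330]; 
for r in (15,45,185,195,205): c=np.where(g[r]>115)[0]+285; print(r+150,c.min() if len(c) else 0,c.max() if len(c) else 0,toz("top",(c.mean(),r+150),0)[0])
E
```

```text
(array([ 0.5067, -0.0692]), array([ 0.9142, -0.4052], dtype=float32), array([108.6,  20.9]))
(array([ 0.5074, -0.069 ]), array([ 0.9164, -0.4003], dtype=float32), array([106.4,  19.3]))
(array([ 0.5081, -0.0698]), array([ 0.9142, -0.4052], dtype=float32), array([105.2,  17.5]))
[np.float64(3.04), np.float64(2.91), np.float64(2.94), np.float64(3.57)]
165 288 329 [ 0.777  -0.0859  0.    ]
195 285 329 [ 0.6986 -0.0813  0.    ]
335 302 312 [ 0.3492 -0.0702  0.    ]
345 302 313 [ 0.3252 -0.0708  0.    ]
355 302 313 [ 0.3014 -0.0703  0.    ]
```

```bash
python3 -c "
from cell import bot
print(bot.read_ft_force(),bot.read_position(),bot.read_clock()); bot.close_job()"
```

```text
[ 0.4671886   0.37353141 -0.54252137] [ 0.40031962 -0.39953982  0.3001473 ] 22.9333
the job is handed in; nothing more can be done
```

I tipped both crates toward the robot with the fingertips only, then pushed the stamped one along the bench onto the dispatch line. I handed the job in at about 23 s of the 64 s allowed.

- **Which crate:** the right crate (seen from the robot) has the ring stamp. The left crate's underside is bare.
- **Stamped crate:** still lying on its side, centre at about (0.507, -0.069). The line runs at y ≈ -0.070, so it is off by 1–2 mm against the 25 mm allowed. It lies about 0.03 m short of the line's middle lengthwise.
- **Blank crate:** lying on its side at (0.442, 0.146), about 0.21 m from the line.
- **Bystanders:** the before-and-after top pictures show no visible change around the flask, bung, wash bottle or jar. The stamped crate's nearest corner is an estimated 30 mm from the bung.
- **Robot:** parked clear of everything, wrist force under 1 N.

**Checks that failed or disagreed:**
- My first position reading of the pushed crate came from a cut-off crop and put it at y = -0.049. I repeated it with the full crop at three thresholds, and those readings agreed to about 1 mm.
- My last line check gave bad readings at the far end, where the bung and flask stand on it. I relied on the near end, which agreed with the first measurement to within about 2 mm.
- Triangulated lid heights came out at 144 mm against the stated 150 mm. I used the stated height.

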